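# Lock the juicer's ring and load an orange

## Task

Get the juicer ready: push its grey lock ring round clockwise (seen from above) by the upright lugs until it comes up against its stop with the pointer over the ledge, and tighten it there with a short firm push of about 15 newtons, never more than 30. Then lower the small orange gently into the juicer's bowl, without dropping it or pressing it down, and leave it lying there. Leave the mug, the salt shaker and the spice jar where they are.

Things in the scene. Friction and masses are not known exactly. Their poses are not given: they have to be found in the camera images.
- juicer: White round juicer, fixed to the worktop, 150 mm across. Origin: on its upright axis at worktop height; z up; its small spout points along its own -x. Behind and above it hangs a wall cupboard (front face at x = 0.618 m, underside 0.326 m above the worktop): work on the half of the ring nearer the robot, and change to the next lug when one has been pushed past it.
- bowl_floor (a point): Centre of the flat floor of the juicer's bowl, on its axis, 66 mm above the worktop. The bowl is open at the top: 134 mm clear across the ring's mouth, 59 mm deep from the ring's top and 82 mm from the lugs' tops.
- lock_mark (a point): Locked mark: middle of the top of the ledge on the juicer's outside, a white block 22 mm wide round the rim, 96 mm from the axis, just below the ring's pointer. The real stop is inside, out of sight, and with gasket wear lies up to 8 mm before or after the middle of the ledge, so it has to be felt.
- lock_ring: Grey captive ring on the juicer's rim, outer diameter 170, inner 134 mm, flat top 125 mm above the worktop. Origin on the juicer's axis at worktop height. It only turns about that axis, clockwise from above to lock, by 1.4 to 2.1 rad. It drags with about 4 N at a lug, stays where it is left, and at its hard stop the push rises quickly (approach it slowly). Three upright lugs, 120 degrees apart.
- pointer_tip (a point): Outer end of the ring's one pointer, a small tongue 7 mm wide that sticks out beyond the ring at one of the lugs, 97 mm from the axis and 119.5 mm above the worktop. It passes above the ledge.
- lug_p (a point): Centre of the upright lug that stands at the pointer: 18 mm along the radius, 10 mm round the ring, 24 mm high (124.5 to 148.5 mm above the worktop), 78 mm from the axis.
- lug_b (a point): Centre of a lug of the same size, 120 degrees anticlockwise from lug_p, seen from above.
- lug_c (a point): Centre of a lug of the same size, 120 degrees clockwise from lug_p, seen from above.
- orange: Small orange, 54 mm in diameter and 46 mm high, standing on its flattened base on the worktop, 63 to 117 g. Origin: under the middle of its base.
- orange_center (a point): Centre of the orange, 23 mm above its base.
- mug_center (a point): Striped mug, 83 mm across and 100 mm high, with a handle; a point half-way up. To be left alone.
- salt_center (a point): Salt shaker, 44 mm across and 90 mm high; a point half-way up. To be left alone.
- spice_center (a point): Spice jar, 45 mm across and 106 mm high; a point half-way up. To be left alone.
Not all that is in view belongs to the job. There is more than one size of the orange; the job needs the larger.

How it is judged:
By the outcome, as a careful person would: the job done as asked, in the order asked, and still so for the second after the job is handed in, with the robot touching nothing.
It also fails if it takes over 72 s, if anything falls off the work surface, if the arm or the gripper's body presses on something with over 40 N, if the wrist force passes 120 N, or if a joint passes its speed limit or range.

## Robot

A 6-joint arm with a two-finger parallel gripper is mounted at the origin on a cart in front of the work surface, level with it; the furniture and walls round the work are solid. World frame = base frame: x ahead of the robot, y to its left, z up, the work surface at z = 0. Lengths are in m, angles in rad, forces in N, time in s.
With the tool pointing down it reaches from about 0.275 to 0.975 m from the base axis. Payload 8.4 kg.
Tool frame: the origin (TCP) lies midway between the tips of the shut fingers; the grasp point (between the pads) lies 19 mm behind it; y points along the fingers, x is the direction in which the jaws open and shut, and the axes are right-handed (so a half turn about y gives the same grasp; the last joint's range is limited). The gripper opens to 92 mm and grips with 3 to 60 N. Pads are 20 mm wide; open, the fingers measure 128 mm over their backs; the gripper's body (75 mm by 189 mm) begins 69 mm behind the grasp point.
Start: joints at [1.248, 0.353, 1.633, -0, 1.155, -0.002], TCP at [0.197, 0.593, 0.215] pointing down, gripper open.
Joint ranges: [-2.63, 2.63], [-0.92, 2.1], [0.06, 2.66], [-1.3, 4.44], [0, 2.69], [-3.02, 3.02]. Speed limits (rad/s): [2.22, 2.22, 2.79, 3.14, 3.14, 3.14].

## Interface

Orientations are given as a rotation vector (axis times angle).
In Python, from station import arm, hand, monitor, viewer, workorder gives the robot as it stands. Calls block until the motion is done:
- arm.movep(position, orientation): joint-space move of the TCP to a pose.
- arm.move_straight(position, attitude=None, max_speed=0.15, force_limit=None): straight line of the TCP; attitude=None keeps the orientation; max_speed is the mean speed in m/s. With force_limit (N) it stops when the force on the tool has changed by that much, and returns True; else False.
- arm.move_j(angles): joint-space move.
- hand.gripper_to(opening, f_grip=None): finger opening in m; f_grip is the grip in N (None keeps the last); returns when the fingers have stopped.
- arm.pause(seconds).
- arm.ik(position, orientation): joint angles nearest the present ones, or None.
- monitor.sense(): the state.
- viewer.get_image(name): name is "scene" or "top" or "wrist"; returns the picture (400x640x3 uint8, blue, green, red); there is no depth.
- viewer.camera_info(name): a dict with "fovy" (degrees; the focal length in pixels is half the picture's height over the tangent of half this angle, whatever the lens; pixels are square), "cx", "cy" (the principal point, pixels), "R" (3x3) and "t" (3): a world point X has camera coordinates R X + t. Camera axes: x right, y down, z forward; pixel columns grow to the right and rows downward; lengths in m; the calibration is good to about 2 mm. A picture is of the moment at which its call begins: read the wrist's pose just before it. camera_info takes no time and is no camera call; for the wrist camera it gives the pose at the moment of the call.
A pose or a line that the arm cannot do raises arm.PlanningError and nothing moves.
- workorder.hand_in(): hands the job in, once; it reports no verdict.
The state is a dict: "time": time; "qpos": joint angles; "dq": joint speeds; "effort": joint torques, N m; "ee_pos": TCP position; "tool_rot": TCP orientation; "contact_force": force on the tool from outside, world axes, zero at the start; "moment": the same for the moment, N m; "gripper_width": finger opening in m.
Only numpy, scipy, OpenCV 4.12 (cv2) and the standard library are available. Lean on these libraries where they do the work, as an engineer would, in place of code of your own. Each camera call takes 0.05 s, during which the arm holds its last target. There are 200 camera calls.

## Working session

There is one attempt and no reset: what is moved stays moved. The work goes in short steps, each a Python script; the robot and the scene stay as the last script left them, time stands still between calls to the robot, and variables do not carry over. Pictures are saved under pics/ and viewed, about 8 in all and at most 12, crops included, and the job is handed in when it is done.

```bash
mkdir -p pics; ls; python3 - <<'E'
from station import arm, hand, monitor, viewer
import cv2
for n in("scene","top"):
    im=viewer.get_image(n); cv2.imwrite(f"pics/{n}0.png",im)
    c=viewer.camera_info(n); print(n,c)
print(monitor.sense())
E
```

```text
pics
scene {'fovy': 51.53436773367707, 'cx': 314.07540841561183, 'cy': 203.74113990278585, 'R': array([[ 0.48124104, -0.87656392, -0.00653899],
       [-0.54030623, -0.29074212, -0.78964435],
       [ 0.69027259,  0.38354232, -0.61352998]]), 't': array([-0.306481  ,  0.3397896 ,  0.99071463])}
top {'fovy': 56.49010405629632, 'cx': 320.3313961350278, 'cy': 193.8752385993713, 'R': array([[-0.02945569, -0.99936702,  0.01994811],
       [-0.9882859 ,  0.02612777, -0.15036064],
       [ 0.14974427, -0.02414341, -0.98842994]]), 't': array([-0.06802395,  0.52169338,  1.10354116])}
{'time': 0.1, 'qpos': array([ 1.24759103e+00,  3.53549678e-01,  1.63405436e+00, -3.93048186e-05,
        1.15518052e+00, -2.39878883e-03]), 'dq': array([ 0.00036863, -0.0001922 , -0.0022622 ,  0.00105128, -0.00071228,
       -0.00116179]), 'effort': array([-1.30069413e-03, -5.94906235e+01, -3.34934485e+01,  6.98447088e-02,
        1.83749181e-02,  1.11970508e-05]), 'ee_pos': array([0.1969557 , 0.59269647, 0.21395931]), 'tool_rot': array([-1.34479572, -0.96903686,  0.97060705]), 'contact_force': array([0.53446182, 0.47534066, 0.4220234 ]), 'moment': array([0.01947891, 0.02007231, 0.00074994]), 'gripper_width': 0.09176609412594937}
```

View pics/scene0.png

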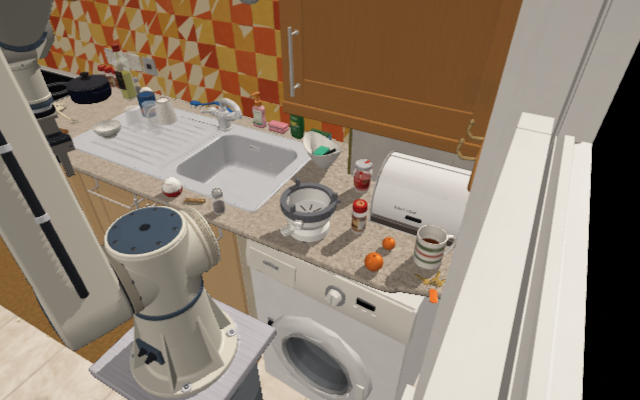

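View pics/top0.png

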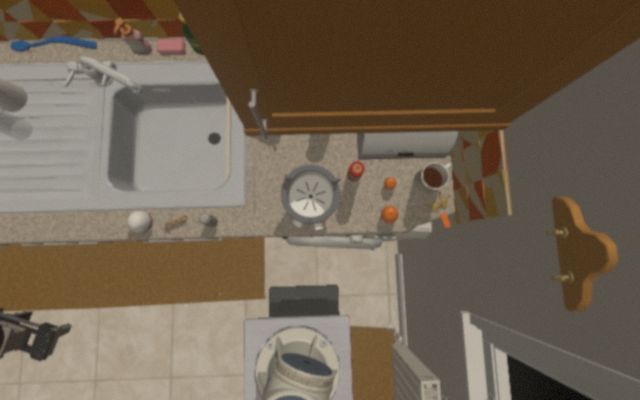

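Top view: juicer at about (311,196), large orange (390,214), small one (390,183), spice jar (357,170), mug (434,177). Next I magnify the juicer.

```bash
cat > h.py <<'E'
import numpy as np, cv2
from station import arm, hand, monitor, viewer, workorder
def K(c,h=400): f=h/2/np.tan(np.radians(c["fovy"])/2); return f
def proj(c,X):
    p=np.asarray(c["R"])@np.asarray(X,float)+c["t"]; f=K(c); return np.array([c["cx"]+f*p[0]/p[2],c["cy"]+f*p[1]/p[2]])
def back(c,u,v,z):
    R=np.asarray(c["R"]); o=-R.T@c["t"]; d=R.T@np.array([(u-c["cx"])/K(c),(v-c["cy"])/K(c),1]); return o+d*(z-o[2])/d[2]
E
python3 - <<'E'
from h import *
a=cv2.imread("pics/top0.png")[155:240,270:360]; b=cv2.imread("pics/scene0.png")[170:250,270:350]
cv2.imwrite("pics/crop1.png",np.hstack([cv2.resize(a,(400,400*85//90),interpolation=3)[:370],cv2.resize(b,(370,370),interpolation=3)]))
print(a.shape)
c=viewer.camera_info("top");s=viewer.camera_info("scene")
for n,u,v,z in [("juicer",311,195,.125),("or",390,214,.023),("small",390,183,.02),("spice top",356,169,.106),("mugtop",434,176,.1),("salt",207,218,.09)]:
    X=back(c,u,v,z);print(n,X,proj(s,X))
print("juicer s",back(s,309,203,.125),"orange s",back(s,374,261,.023))
E
```

```text
(85, 90, 3)
juicer [ 0.50420283 -0.05392827  0.125     ] [308.27337719 198.51419632]
or [ 0.45329307 -0.29740571  0.023     ] [374.77626249 261.25977626]
small [ 0.55149652 -0.30369738  0.02      ] [389.09569356 241.85702715]
spice top [ 0.58049837 -0.18757847  0.106     ] [359.19599518 202.74280309]
mugtop [ 0.55495429 -0.41784556  0.1       ] [431.37842541 233.39598579]
salt [0.45019477 0.24821693 0.09      ] [218.94722168 189.32079955]
juicer s [ 0.48608876 -0.06659934  0.125     ] orange s [ 0.45319617 -0.29508254  0.023     ]
```

View pics/crop1.png

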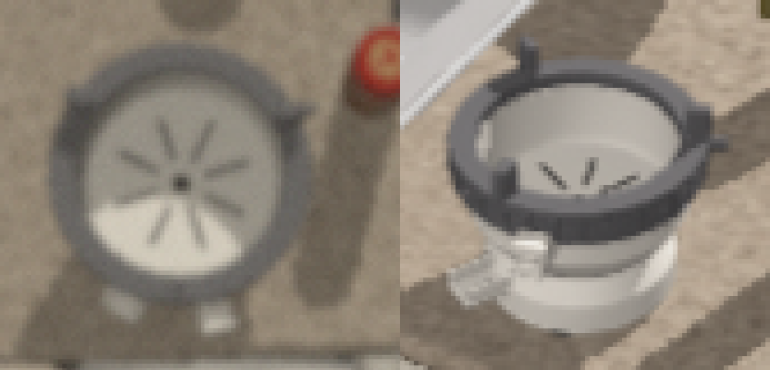

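The crop shows the ring centred near top pixel (310.7,193.7). The pointer lug is at right (335,183), lug_b at left (288,178), lug_c at the front, the ledge at (319,226.5) and the spout at (297,223). So the ring has about 99° to turn clockwise, which agrees with the stated 1.4–2.1 rad. I'll look from the wrist camera before touching anything.

```bash
cat >> h.py <<'E'
from scipy.spatial.transform import Rotation as Rn
def down(a):  # jaw axis at world angle a (rad), fingers down
    x=np.array([np.cos(a),np.sin(a),0]); y=np.array([0,0,-1.]); return Rn.from_matrix(np.c_[x,y,np.cross(x,y)]).as_rotvec()
E
python3 - <<'E'
from h import *
s=monitor.sense(); M=Rn.from_rotvec(s["tool_rot"]).as_matrix(); print(M.round(2))
c=viewer.camera_info("wrist"); o=-c["R"].T@c["t"]; print(c["fovy"],o,c["R"].round(2), M.T@(o-s["ee_pos"]))
J=np.array([.504,-.055]); d=np.radians
for lug,ang in [("c",190),("c",140),("c",110),("p",-130),("p",-160),("p",-180)]:
    for k in (90,-90):
        p=np.r_[J+.078*np.array([np.cos(d(ang)),np.sin(d(ang))]),.132]
        q=arm.ik(p,down(d(ang+k))); print(lug,ang,k,None if q is None else np.round(q,2))
for a in range(-180,180,45):
    q=arm.ik([.453,-.296,.04],down(d(a))); print("or",a,None if q is None else np.round(q,2))
E
```

```text
[[ 0.32 -0.   -0.95]
 [ 0.95 -0.    0.32]
 [-0.   -1.   -0.  ]]
70.72147130365603 [0.13625746 0.61431639 0.3853065 ] [[ 0.31  0.95 -0.  ]
 [ 0.92 -0.31  0.23]
 [ 0.22 -0.07 -0.97]] [ 0.00117358 -0.17135084  0.06441327]
c 190 90 [-0.16  0.16  2.11 -0.    0.87  1.23]
c 190 -90 [-0.16  0.16  2.11 -0.    0.87 -1.91]
c 140 90 [-0.01  0.18  2.09 -0.    0.88  2.25]
c 140 -90 [-0.01  0.18  2.09 -0.    0.88 -0.89]
c 110 90 [ 0.04  0.23  2.02 -0.    0.89  2.83]
c 110 -90 [ 0.04  0.23  2.02  0.    0.89 -0.31]
p -130 90 [-0.25  0.22  2.04 -0.    0.89  0.45]
p -130 -90 [-0.25  0.22  2.04 -0.    0.89 -2.69]
p -160 90 [-0.19  0.17  2.1   0.    0.87  1.03]
p -160 -90 [-0.19  0.17  2.1  -0.    0.87 -2.11]
p -180 90 [-0.13  0.16  2.11  0.    0.87  1.44]
p -180 -90 [-0.13  0.16  2.11 -0.    0.87 -1.7 ]
or -180 [-0.58  0.46  1.94 -0.    0.74  2.56]
or -135 [-0.58  0.46  1.94  0.    0.74  1.77]
or -90 [-0.58  0.46  1.94  0.    0.74  0.99]
or -45 [-0.58  0.46  1.94  0.    0.74  0.2 ]
or 0 [-0.58  0.46  1.94  0.    0.74 -0.58]
or 45 [-0.58  0.46  1.94 -0.    0.74 -1.37]
or 90 [-0.58  0.46  1.94 -0.    0.74 -2.15]
or 135 [-0.58  0.46  1.94 -0.    0.74 -2.94]
```

```bash
python3 - <<'E'
from h import *
hand.gripper_to(0.0)
arm.movep([.40,-.10,.28],down(np.pi/2))
c=viewer.camera_info("wrist"); im=viewer.get_image("wrist"); cv2.imwrite("pics/w1.png",im); np.save("c1.npy",c,allow_pickle=True)
print(monitor.sense()["time"], monitor.sense()["gripper_width"],monitor.sense()["qpos"].round(2))
J=back(viewer.camera_info("top"),310.7,193.7,.123)
print(J)
for n,X in dict(J=J,orange=[.453,-.296,.023]).items(): print(n,proj(c,X))
cv2.imwrite("pics/w1v.png",cv2.resize(im,(800,500),interpolation=3))
E
```

```text
4.0667 -0.0002548648866086046 [-0.25 -0.06  1.97  0.    1.23 -1.82]
[ 0.5082623  -0.05316929  0.123     ]
J [352.87058483 275.87185429]
orange [191.85380275 213.28326766]
```

View pics/w1v.png

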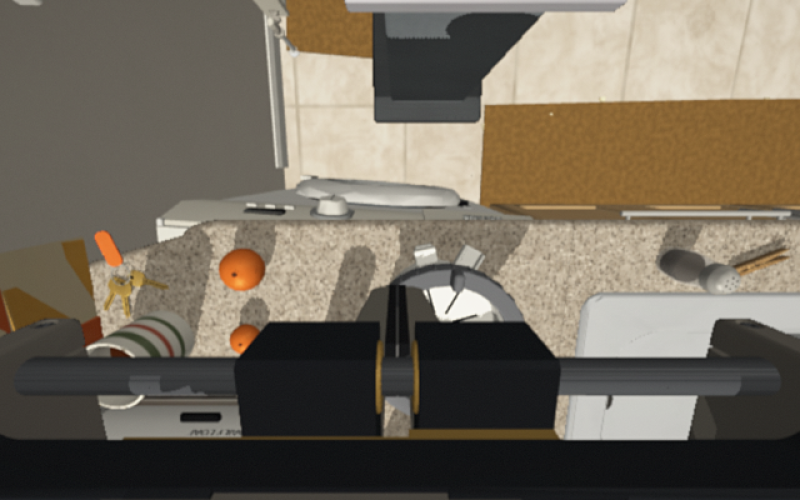

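The wrist view shows the orange at (193.6,216) in original pixels, near the predicted (192,213). The ring's front has lug_c at about (368,226), the ledge at (341,202) and the spout at (376,206). I'll cross-check the positions numerically.

```bash
python3 - <<'E'
from h import *
t=viewer.camera_info("top");s=viewer.camera_info("scene");w=np.load("c1.npy",allow_pickle=True).item()
print("hole",back(t,310.7,196.2,.066), "ring L/R/T/B",[back(t,u,v,.125)[:2].round(4) for u,v in[(281.3,193.7),(340.2,193.7),(310.7,164.5),(310.7,223.2)]])
print("ledge",back(t,319,226.5,.115),back(w,341,202,.115),"spout",back(t,297.5,223,.09),back(w,376,206,.09))
print("lugc w",back(w,367,220,.148),back(w,368,233,.125))
# orange centroid by colour in all images
for n,c,f,(u,v) in(("t",t,"top0",(390,214)),("s",s,"scene0",(374,261)),("w",w,"w1",(193,216))):
    im=cv2.imread(f"pics/{f}.png");h=cv2.cvtColor(im,cv2.COLOR_BGR2HSV)
    m=cv2.inRange(h,(3,150,80),(18,255,255)); k,l,st,ce=cv2.connectedComponentsWithStats(m)
    i=1+np.argmin(np.hypot(*(ce[1:]-[u,v]).T)); print(n,ce[i],st[i],back(c,*(st[i][:2]+(st[i][2:4]-1)/2),.023))
# ring circle fit: low-saturation dark pixels, top view
im=cv2.imread("pics/top0.png").astype(float);
best=[]
r=im[...,2]-im[...,0]; g=im.mean(2)
th=np.linspace(0,2*np.pi,120,endpoint=False)
def samp(cx,cy,rad,z):
    P=np.array([proj(t,[cx+rad*np.cos(a),cy+rad*np.sin(a),z]) for a in th]).astype(np.float32)
    return cv2.remap((r).astype(np.float32),P[:,0],P[:,1],1).ravel()
for cx in np.arange(.495,.516,.002):
    for cy in np.arange(-.064,-.044,.002):
        best.append((np.mean(samp(cx,cy,.09,.12))-np.mean(samp(cx,cy,.081,.125)),cx,cy))
print(sorted(best)[-4:])
E
```

```text
hole [ 0.50938715 -0.05287756  0.066     ] ring L/R/T/B [array([0.5102, 0.0301]), array([ 0.5057, -0.137 ]), array([ 0.5928, -0.0553]), array([ 0.4242, -0.051 ])]
ledge [ 0.4149771  -0.07423174  0.115     ] [ 0.41340744 -0.06964108  0.115     ] spout [ 0.42843433 -0.01268295  0.09      ] [ 0.42452076 -0.02114315  0.09      ]
lugc w [ 0.42651165 -0.04291628  0.148     ] [ 0.44989521 -0.03674472  0.125     ]
t [389.2565445 213.7434555] [382 206  16  16 191] [ 0.45489176 -0.29593742  0.023     ]
s [373.42962963 261.35555556] [365 253  18  18 270] [ 0.45069674 -0.29458435  0.023     ]
w [193.0961945 215.1448203] [175 199  37  33 946] [ 0.4558018  -0.29448389  0.023     ]
[(np.float32(15.989396), np.float64(0.511), np.float64(-0.04999999999999999)), (np.float32(16.344582), np.float64(0.511), np.float64(-0.05199999999999999)), (np.float32(16.354158), np.float64(0.509), np.float64(-0.04999999999999999)), (np.float32(16.826351), np.float64(0.509), np.float64(-0.05199999999999999))]
```

Agreed values: axis (0.509,-0.053), ledge angle about -168°, lug_c about 172°, pointer about -68°, orange (0.455,-0.295). First push is on lug_c.

```bash
cat >> h.py <<'E'
C=np.array([.509,-.053]); d2r=np.radians
def at(ang,z=.132,r=.078): return np.r_[C+r*np.array([np.cos(d2r(ang)),np.sin(d2r(ang))]),z]
def ft(ang): # reaction to a clockwise push at ang
    F=monitor.sense()["contact_force"]; return -F@np.array([np.sin(d2r(ang)),-np.cos(d2r(ang)),0]), F
def fang():
    p=monitor.sense()["ee_pos"][:2]-C; return np.degrees(np.arctan2(p[1],p[0]))%360
E
python3 - <<'E'
from h import *
a=198
arm.movep(at(a,.19),down(d2r(a-90)))
F0=monitor.sense()["contact_force"]; print("F0",F0.round(1))
print("down hit",arm.move_straight(at(a),max_speed=.1,force_limit=6), monitor.sense()["ee_pos"].round(4))
for b in range(194,121,-8):
    hit=arm.move_straight(at(b),down(d2r(b-90)),max_speed=.04,force_limit=12)
    f,F=ft(b); print(b,hit,round(fang(),1),round(f,1),F.round(1),round(monitor.sense()["time"],2))
    if hit or f>14: break
cv2.imwrite("pics/t2.png",cv2.resize(viewer.get_image("top")[150:240,265:365],(800,720)[:2],interpolation=3)[:600])
E
```

```text
F0 [0.2 0.5 0.5]
down hit False [ 0.4354 -0.0773  0.1328]
194 False 194.1 -0.2 [0.4 0.3 0.7] 5.57
186 False 186.3 2.3 [ 1.  -2.2  0.5] 5.99
178 False 178.2 2.7 [ 0.4 -2.7  2.4] 6.42
170 False 170.1 2.8 [-0.8 -2.7  2.3] 6.84
162 False 162.1 3.1 [-1.5 -2.8  2.7] 7.27
154 False 154.1 1.9 [-3.  -0.7  2.9] 7.69
146 False 146.2 1.3 [-2.9  0.4  1.4] 8.12
138 False 138.2 2.6 [-4.1  0.1  0.5] 8.54
130 False 130.2 3.1 [-4.3  0.3 -0.4] 8.97
122 False 122.0 1.4 [-2.1  0.8 -0. ] 9.39
```

```bash
python3 - <<'E'
from h import *
for b in (116,110):
    hit=arm.move_straight(at(b),down(d2r(b-90)),max_speed=.04,force_limit=12); f,F=ft(b); print(b,hit,round(f,1))
    if hit: break
b=fang(); arm.move_straight(at(b+4),max_speed=.05); arm.move_straight(at(b+4,.19),max_speed=.15)
arm.movep(at(246,.20),down(d2r(246+90)))
t=viewer.get_image("top"); s=viewer.get_image("scene"); w=viewer.get_image("wrist")
cv2.imwrite("pics/s3raw.png",s);cv2.imwrite("pics/t3raw.png",t)
A=cv2.resize(t[150:240,265:355],(400,400),interpolation=3);B=cv2.resize(s[165:255,265:355],(400,400),interpolation=3)
cv2.imwrite("pics/m3.png",np.hstack([A,B])); print(monitor.sense()["time"],monitor.sense()["contact_force"])
c=viewer.camera_info("scene")
for a in (205,210,215,220): print(a,proj(c,at(a,.148)), (proj(c,at(a,.148))-[265,165])*400/90+[400,0])
E
```

```text
116 False 1.9
110 False 2.0
11.7083 [-0.20098494 -0.20761698 -0.6474826 ]
205 [306.57753367 207.67189079] [584.78903851 189.65284795]
210 [308.98698307 207.69264848] [595.49770255 189.74510437]
215 [311.39358388 207.58285879] [606.19370615 189.25715016]
220 [313.77615405 207.3435958 ] [616.78290689 188.19375911]
```

View pics/m3.png

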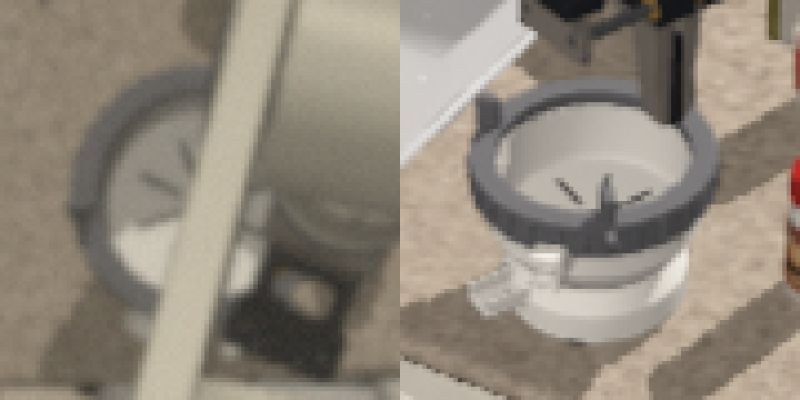

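The lug at the pointer is now near 215° (scene crop about (607,200)), and the ledge at about 192°. The ring axis is confirmed. Now lug_p, slowly to the stop.

```bash
python3 - <<'E'
from h import *
D=lambda a: down(d2r(a+90))
print("down hit",arm.move_straight(at(246),max_speed=.1,force_limit=6))
def st(b,v,lim):
    hit=arm.move_straight(at(b),D(b),max_speed=v,force_limit=lim); f,F=ft(b)
    print(round(b,1),hit,round(fang(),1),round(f,1),F.round(1),round(monitor.sense()["time"],2)); return hit,f
for b in (238,230,224):
    if st(b,.04,9)[0]: break
b=fang()
while b>185:
    b-=1.5; f0=ft(b)[0]
    hit,f=st(b,.008,max(2,15-f0))
    if f>12.5: break
for _ in range(3):
    arm.pause(.15); print("hold",ft(fang())[0].round(1))
E
```

```text
down hit False
238 False 238.4 0.9 [ 1.  -0.   0.6] 12.97
230 False 230.5 1.1 [ 1.1 -0.3 -0.7] 13.39
224 False 224.5 2.7 [ 1.2 -2.5 -0.4] 13.74
223.0 False 223.3 5.3 [ 3.3 -4.1  2.2] 14.07
221.5 False 221.5 4.7 [ 4.3 -2.5  1.8] 14.47
220.0 False 219.9 4.3 [ 3.8 -2.5  1.9] 14.88
218.5 False 218.5 4.8 [ 3.8 -3.1  2.5] 15.29
217.0 False 217.0 5.1 [ 4.4 -3.1  1.7] 15.7
215.5 False 215.5 4.5 [ 4.  -2.6  2.7] 16.11
214.0 False 213.9 3.5 [ 3.5 -1.8  2.9] 16.52
212.5 False 212.4 4.2 [ 3.1 -3.   2.7] 16.93
211.0 False 210.9 4.6 [ 3.5 -3.3  1.6] 17.33
209.5 False 209.4 3.2 [ 2.7 -2.2  2.2] 17.74
208.0 False 207.9 3.4 [ 3.1 -2.2  2.5] 18.15
206.5 False 206.4 3.4 [ 2.4 -2.6  2.8] 18.56
205.0 False 204.9 4.1 [ 1.8 -3.7  2.4] 18.97
203.5 False 203.6 4.6 [ 1.5 -4.4  2.5] 19.38
202.0 False 202.9 12.1 [  2.1 -12.2   1.5] 19.78
200.5 True 203.2 3.7 [-0.1 -4.   1. ] 19.99
199.0 True 203.1 5.3 [ 0.4 -5.5  1.9] 20.43
197.5 True 203.1 5.4 [ 0.1 -5.6  1.8] 20.9
196.0 True 203.0 4.7 [ 0.2 -4.9  1.6] 21.41
194.5 True 203.0 4.4 [-0.4 -4.6  1. ] 21.98
193.0 True 202.9 5.3 [-0.1 -5.5  1.3] 22.58
191.5 True 202.8 4.8 [ 0.4 -4.9  0.8] 23.21
190.0 True 202.8 5.6 [-0.4 -5.7  2.7] 23.88
188.5 True 202.7 3.9 [-1.1 -4.1  1.3] 24.57
187.0 True 202.6 5.0 [ 0. -5.  1.] 25.34
185.5 True 202.6 4.9 [-1.4 -5.1  2.2] 26.11
184.0 True 202.5 4.2 [-1.2 -4.3  2.6] 26.92
hold 3.8
hold 3.6
hold 3.9
```

Stop felt at a finger angle of about 203° (force rises from 4 to 12 N within 1 mm; the force-limited moves relax afterwards). Now one deliberate, measured 15 N push with fine steps, then back off and look.

```bash
python3 - <<'E'
from h import *
D=lambda a: down(d2r(a+90))
b=fang()
for i in range(14):
    b-=.2; arm.move_straight(at(b),max_speed=.008); f=ft(b)[0]; print(round(b,1),round(fang(),1),round(f,1))
    if f>14: break
for _ in range(3): arm.pause(.1); print("hold",ft(b)[0].round(1))
arm.move_straight(at(208),max_speed=.05); arm.move_straight(at(208,.22),max_speed=.15)
arm.movep([.44,-.27,.24],down(d2r(90-33)))
hand.gripper_to(.08,8)
t=viewer.get_image("top"); s=viewer.get_image("scene"); c=viewer.camera_info("wrist"); w=viewer.get_image("wrist"); np.save("c4.npy",c,allow_pickle=True)
cv2.imwrite("pics/w4.png",w); cv2.imwrite("pics/t4raw.png",t);cv2.imwrite("pics/s4raw.png",s)
A=cv2.resize(w,(800,500),interpolation=3)[150:450,:400]; B=cv2.resize(s[165:255,265:355],(400,400),interpolation=3)
A=cv2.resize(w,(400,250),interpolation=3);A=np.vstack([A,np.zeros((150,400,3),np.uint8)])
T=cv2.resize(t[150:200+40,265:355],(400,400),interpolation=3)
cv2.imwrite("pics/m4.png",np.hstack([B,A if False else T])); print(monitor.sense()["time"])
E
```

```text
202.4 202.6 8.1
202.2 202.6 8.2
202.0 202.5 10.5
201.8 202.5 11.4
201.6 202.4 12.3
201.4 202.4 13.7
201.2 202.4 15.1
hold 15.1
hold 14.3
hold 14.9
34.3583
```

View pics/m4.png

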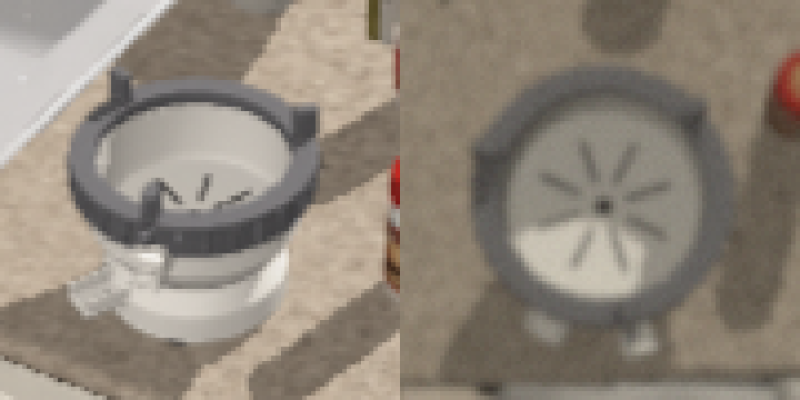

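The pointer (right crop (625,325)) is about 3 mm short of the ledge's middle (637,338), inside the ±8 mm window, and the stop was held at 15 N. Next the orange.

```bash
python3 - <<'E'
from h import *
c=np.load("c4.npy",allow_pickle=True).item(); w=cv2.imread("pics/w4.png")
m=cv2.inRange(cv2.cvtColor(w,cv2.COLOR_BGR2HSV),(3,150,80),(18,255,255)); k,l,st,ce=cv2.connectedComponentsWithStats(m)
P=proj(c,[.4545,-.295,.023]); i=1+np.argmin(np.hypot(*(ce[1:]-P).T)); X=back(c,*(st[i][:2]+(st[i][2:4]-1)/2),.023)
print(P,ce[i],st[i],X)
X=(X[:2]+[.4545,-.295])/2 if np.hypot(*(X[:2]-[.4545,-.295]))<.008 and st[i][4]>500 else np.array([.4545,-.295])
print("use",X)
a=d2r(90)
arm.movep(np.r_[X,.12],down(a))
print("hit",arm.move_straight(np.r_[X,.008],max_speed=.1,force_limit=5),monitor.sense()["ee_pos"].round(4))
hand.gripper_to(.0,10); s=monitor.sense(); print("w",s["gripper_width"],s["contact_force"].round(2))
arm.move_straight(np.r_[X,.05],max_speed=.08); s=monitor.sense(); print("w",s["gripper_width"],s["contact_force"].round(2),s["time"])
cv2.imwrite("pics/w5.png",viewer.get_image("wrist"))
E
```

```text
[306.92638259 202.98442324] [308.45990783 203.31981567] [ 291  185   37   38 1085] [ 0.45672242 -0.29295088  0.023     ]
use [ 0.45561121 -0.29397544]
hit False [ 0.456  -0.2943  0.0086]
w 0.0529374578733959 [ 0.6  -0.39  2.6 ]
w 0.05289716329870289 [ 0.02 -0.59 -1.28] 37.45
```

View pics/w5.png

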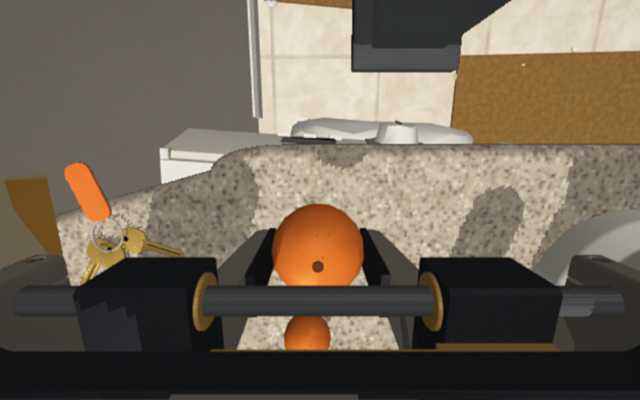

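The orange is held centred between the pads (width 52.9 mm, about 1 N of weight). Carry and lower it.

```bash
python3 - <<'E'
from h import *
X=monitor.sense()["ee_pos"][:2]; P=np.r_[C,0]; z=lambda h: np.r_[C,h]
arm.move_straight(np.r_[X,.23],max_speed=.15)
arm.move_straight(z(.23),max_speed=.12)
s=monitor.sense(); print(s["gripper_width"],s["contact_force"].round(2))
print(arm.move_straight(z(.10),max_speed=.08,force_limit=6)); print(arm.move_straight(z(.079),max_speed=.03,force_limit=3))
arm.pause(.2); print(monitor.sense()["contact_force"].round(2),monitor.sense()["ee_pos"].round(4))
h=.079
F0=monitor.sense()["contact_force"][2]
while h>.0725:
    h-=.0008; hit=arm.move_straight(z(h),max_speed=.006,force_limit=1.6); arm.pause(.05); s=monitor.sense()
    print(round(h,4),hit,s["ee_pos"].round(4),s["contact_force"].round(2),round(s["time"],2))
    if hit or s["contact_force"][2]-F0>1.2: break
cv2.imwrite("pics/s6.png",viewer.get_image("scene"))
E
```

```text
0.052957863557227786 [-0.15  0.48 -0.32]
False
False
[ 0.3  -0.09 -0.46] [ 0.5091 -0.053   0.0792]
0.0782 False [ 0.509  -0.053   0.0782] [-0.84  0.02 -0.88] 44.22
0.0774 False [ 0.509  -0.053   0.0774] [-0.5  -0.02 -0.23] 44.55
0.0766 False [ 0.509  -0.053   0.0766] [-0.01  0.14 -0.77] 44.88
0.0758 False [ 0.509  -0.053   0.0758] [-0.87 -0.58 -0.53] 45.22
0.075 False [ 0.509 -0.053  0.075] [ 0.32 -0.12 -1.08] 45.55
0.0742 True [ 0.5091 -0.053   0.0741] [-0.46 -0.61  5.15] 45.83
```

Contact came exactly at the expected height (0.0746). I'll ease up by half a millimetre, then release.

```bash
python3 - <<'E'
from h import *
z=lambda h: np.r_[C,h]
arm.move_straight(z(.0746),max_speed=.006); print(monitor.sense()["contact_force"].round(2))
hand.gripper_to(.068); s=monitor.sense(); print(s["gripper_width"],s["contact_force"].round(2))
arm.move_straight(z(.13),max_speed=.06); arm.move_straight(z(.22),max_speed=.15)
arm.movep([.36,-.16,.26],down(d2r(60)))
arm.pause(.3); print(monitor.sense()["time"],monitor.sense()["contact_force"].round(2))
t=viewer.get_image("top"); s=viewer.get_image("scene"); cv2.imwrite("pics/t7raw.png",t)
cv2.imwrite("pics/m7.png",np.hstack([cv2.resize(t[140:240,265:465],(400,200),interpolation=3).repeat(1,0),cv2.resize(s[165:265,265:465],(400,200),interpolation=3)]))
A=cv2.resize(t[135:240,265:465],(760,399),interpolation=3)[:,:400];B=cv2.resize(s[165:270,265:465],(760,399),interpolation=3)[:,:400]
cv2.imwrite("pics/m7.png",np.hstack([A,B]))
c=viewer.camera_info("top"); m=cv2.inRange(cv2.cvtColor(t,cv2.COLOR_BGR2HSV),(3,130,70),(18,255,255)); k,l,st,ce=cv2.connectedComponentsWithStats(m)
for i in range(1,k):
    if st[i][4]>30: print(ce[i],st[i][4],back(c,*ce[i],.089 if ce[i][0]<350 else .02))
E
```

```text
[ 0.08  0.27 -0.87]
0.06768751688520191 [-0.08  0.23  0.25]
49.525 [0.24 0.3  0.25]
[ 7.86309524 10.25      ] 168 [1.11728668 0.87642874 0.089     ]
[357.12963762  64.32697234] 34743 [ 0.95275765 -0.21756955  0.02      ]
[446.36        14.57090909] 275 [ 1.12749534 -0.52952961  0.02      ]
[470.14893617  10.67021277] 94 [ 1.14070008 -0.61242832  0.02      ]
[387.67647059  10.73529412] 34 [ 1.14485724 -0.33005458  0.02      ]
[318.58823529  16.38235294] 34 [ 1.08096791 -0.09262438  0.089     ]
[457.47058824  24.52941176] 68 [ 1.09013596 -0.56446498  0.02      ]
[328.24242424  25.39393939] 33 [ 1.04945902 -0.12222073  0.089     ]
[425.66666667  26.90909091] 33 [ 1.08319865 -0.4554607   0.02      ]
[246.98148148 115.48148148] 54 [0.75773314 0.13332591 0.089     ]
[251.1954023  128.25287356] 87 [0.71729532 0.1206983  0.089     ]
[465.69811321 143.71698113] 53 [ 0.67346635 -0.55559965  0.02      ]
[356.45   168.8875] 160 [ 0.59958164 -0.19973414  0.02      ]
[466.90633609 200.22865014] 363 [ 0.49026572 -0.54316466  0.02      ]
[389.74285714 182.93333333] 105 [ 0.55173084 -0.30289605  0.02      ]
[310.77314815 195.55555556] 216 [ 0.50793898 -0.05318458  0.089     ]
[580.65336345 253.0750502 ] 3984 [ 0.31605863 -0.8833113   0.02      ]
[445.19387755 219.86734694] 98 [ 0.43050534 -0.46950745  0.02      ]
[129.13949367 273.58791139] 15800 [0.29929888 0.46403759 0.089     ]
[366.52272727 337.81818182] 308 [ 0.08824126 -0.20708062  0.02      ]
```

View pics/m7.png

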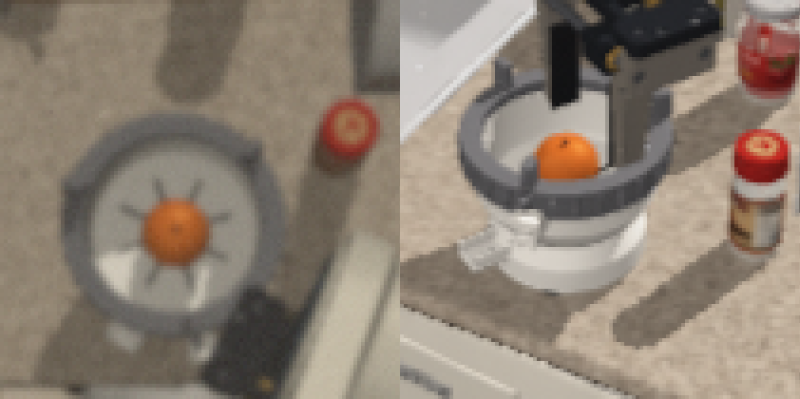

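The orange rests at the bowl's centre (0.508,-0.053). The ring is still locked, the spice jar hasn't moved and the gripper is clear, so I'm handing in.

```bash
python3 -c "
from h import *
print(workorder.hand_in(), monitor.sense()['time'])"
```

```text
the job is handed in; nothing more can be done
the job is handed in; nothing more can be done
```

The juicer is ready and the job was handed in at about 50 s of the 72 s allowed; no verdict was reported.

- **Ring:** I pushed it clockwise by lug_c, then by lug_p, until the force rose sharply at the stop. I then tightened it with a held push of 14–15 N; the highest force I read was 15.1 N. In the pictures the pointer sits over the ledge, about 3 mm from its middle, and it had not moved after the orange went in.
- **Extra presses at the stop:** before that push, my approach loop pressed the stop about a dozen times. Each press was cut off after a force change of about 10–12 N (roughly 15 N). I did not record the exact peaks, so the force in those moments is not directly confirmed.
- **Orange:** I gripped the larger one at about 10 N and lowered it until it touched the bowl floor at the expected height. The force read about 5 N for a moment at that touch, so I eased up 0.5 mm before letting go. It lies at (0.508, -0.053), within 1 mm of the axis I measured.
- **Other items:** the spice jar looks unmoved in the last picture. I did not re-measure the mug or the salt shaker, but the planned path stayed clear of both. At hand-in the gripper was clear, with no force on the tool.

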